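Shut the cutter tin and push its drawer home

ROBOT

A 6-joint arm with a two-finger parallel gripper is mounted at the origin on a cart in front of the work surface, level with it; the furniture and walls round the work are solid. World frame = base frame: x ahead of the robot, y to its left, z up, the work surface at z = 0. Lengths are in m, angles in rad, forces in N, time in s.
With the tool pointing down it reaches from about 0.35 to 0.85 m from the base axis. Payload 8.1 kg.
Tool frame: the origin (TCP) lies at the centre of the arm's flange, where the gripper is bolted on; the fingertips stand 186 mm ahead of it and the grasp point (between the pads) lies 167 mm ahead of it; z points along the fingers, y is the direction in which the jaws open and shut (so a half turn about z gives the same grasp; the last joint's range is limited). The gripper opens to 93 mm and grips with 3 to 60 N. Pads are 15 mm wide; open, the fingers measure 128 mm over their backs; the gripper's body (75 mm by 188 mm) begins 65 mm behind the grasp point.
Start: joints at [1.03, 0.13, 1.488, -0, 1.523, -0.085], TCP at [0.264, 0.539, 0.405] pointing down, gripper open.
Joint ranges: [-2.96, 2.96], [-0.89, 2.26], [0.02, 2.5], [-1.34, 4.48], [0, 2.73], [-2.66, 2.66]. Speed limits (rad/s): [2.39, 2.39, 2.79, 3.14, 3.14, 3.14].

INTERFACE

Orientations are given as a rotation vector (axis times angle).
In Python, from plant import robot, viewer, order gives the robot as it stands.
- The arm moves only by the tool apply_moves, never from a script. Its argument "deltas" is a list of rows, each a list of 3 entries, a list of its own where there are three numbers: the finger opening in mm, from 0 to 93, then the shift along the tool's x, y, z in mm, then the turn about the tool's z in rad. In form: [[grip, [dx, dy, dz], yaw], ...]. A call has 1 to 5 rows; each row shifts and turns the commanded pose from where the row before left it, along the tool's axes as they then stand; what a row does not reach is not made up. A row lasts 1/8 s, in which the tool goes at most 62.5 mm and 10.7 degrees, less where a joint would pass 70% of its speed; a pose out of reach is approached as far as the arm can. A call is refused whole if a number of a shift passes 62.5 or a number of a turn 0.188, either way. A call with a gripper value outside its range is refused whole. The fingers move at their own pace and stop on an object; "grip_force" is the grip in N (left out, the last holds). Time passes only in rows, so rows that do not move let the fingers close. It gives the time, the measured TCP pose, the force and the opening at its end, in the units of the state.
- robot.read_state(): the state, without advancing time (a new reading comes with each control period).
- viewer.read_camera(name): name is "side" or "top"; returns the picture (400x640x3 uint8, blue, green, red); there is no depth.
- viewer.get_calibration(name): a dict with "fx", "fy", "cx", "cy" (pixels), "distortion" ([k1, k2, p1, p2, k3] as OpenCV has them; the pictures are not rectified), "R" (3x3) and "t" (3): a world point X has camera coordinates R X + t. Camera axes: x right, y down, z forward; pixel columns grow to the right and rows downward; lengths in m; the calibration is good to about 2 mm. A picture is of the moment at which its call begins. get_calibration takes no time and is no camera call.
- order.close_job(): hands the job in, once; it reports no verdict.
The state is a dict: "t": time; "q": joint angles; "dq": joint speeds; "joint_torque": joint torques, N m; "tool_pos": TCP position; "orientation": TCP orientation; "force": force on the tool from outside, world axes, zero at the start; "wrist_torque": the same for the moment, N m; "opening": finger opening in m.
Only numpy, scipy, OpenCV 4.12 (cv2) and the standard library are available. Lean on these libraries where they do the work, as an engineer would, in place of code of your own. Each camera call takes 0.05 s, during which the arm holds its last target. There are 200 camera calls.

TASK

The cutter tin stands in the pulled-out upper drawer with its lid up. With the fingertips, first tip the lid over until the tin is fully shut, while the drawer is still out, and only then push the drawer fully home. Only touch and push: do not pick up or lift the tin or the peg beside it, and leave everything on the table as it stands.

Things in the scene. Friction and masses are not known exactly. Their poses are not given: they have to be found in the camera images.
- drawer_box: dark green steel two-drawer cabinet, fixed to the table, 208 deep (x) x 250 wide (y) x 172 high without the handles. Origin on the table, under its middle. Its -x axis points out of the drawer fronts, towards the robot, give or take its yaw; its front face is at x = -95 mm in its own frame, flat roof at z = 172 mm. Only the upper drawer moves; the lower one is closed and fixed.
- drawer_box_drawer_upper (a joint): travel of the upper drawer along the cabinet's -x in m: 0 = fully home (end stop), 0.14 = fully out; dry friction about 1.5 N, stays where it is left. Its front panel is 242 wide, reaching from z = 89 to 168 mm above the table, front face at x = -92 mm - travel in the cabinet's frame. Open box inside: floor at z = 92 mm, 236 wide; side and back walls reach z = 156 mm.
- drawer_handle (a point): middle of the upper drawer's handle: a level bar 82 long, 8.4 thick, on two posts, its centre line 16 in front of the front panel and 141 above the table, at x = -108 mm - travel in the cabinet's frame, y = 0. Axes as the cabinet's.
- cutter_tin: red sheet-metal tin with hinged lid, 107 (x) x 153 (y) x 58 high when shut, about 0.3 to 0.5 kg, holding ring cutters (fixed in it), standing loose in the front part of the upper drawer. Origin under the middle of its bottom, on the drawer floor (92 above the table). Its -x side, with a small clasp, faces the drawer front and the robot; the lid's hinge runs along y on the far side, at x = +51, z = 52 mm in the tin's frame.
- cutter_tin_lid (a joint): angle of the tin's lid in rad: 0 = shut, pi/2 = upright, 1.745 = leaning back over the cabinet against its stop. It starts between 1.66 and 1.74. Damped hinge with slight friction, moved by under 1 N at the free edge: it stays where it is left while steep and sinks slowly or not at all below about 0.7, so push it all the way down.
- lid_edge (a point): middle of the lid's free edge, on its upper, outer face; about 252 above the table while the lid stands open. The lid's outer face then looks to the cabinet's +x, away from the robot. It is a flat tray 103 long from the hinge to its free edge, 154 wide, its rim 14 deep; shut, its upper face is 58 above the tin's bottom, that is 150 above the table.
- peg_in_drawer: wooden clothes peg, 72x15x12, lying loose in the upper drawer to the right (-y side) of the tin, on the drawer floor; origin under its middle
- oil_bottle: white squeeze bottle, 49x80x185, standing on the table right of the drawer box; sizes in mm, origin under its middle; a bystander to be left alone
- tamper: turned wooden tamper, 53 across x 107, standing; sizes in mm, origin under its middle; a bystander to be left alone
- yoghurt_pot: yoghurt pot, 72 across x 71 high, standing; sizes in mm, origin under its middle; a bystander to be left alone
- masking_tape: roll of masking tape, 96 across x 25 high, lying in front of the drawer box; sizes in mm, origin under its middle; a bystander to be left alone
- marker_pen: marker pen, 135 long, 16 thick, lying in front of the drawer box; sizes in mm, origin under its middle; a bystander to be left alone
- measure_spoon: steel measuring spoon, 107x46x14, lying in front of the drawer box; sizes in mm, origin under its middle; a bystander to be left alone

How it is judged:
By the outcome, as a careful person would: the job done as asked, in the order asked, and still so for the second after the job is handed in, with the robot touching nothing.
It also fails if it takes over 48 s, if anything falls off the work surface, if the arm or the gripper's body presses on something with over 40 N, if the wrist force passes 120 N, or if a joint passes its speed limit or range.

## Working session

There is one attempt and no reset: what is moved stays moved. The work goes in short steps, Python scripts to look and compute and a tool call to move; the robot and the scene stay as the last step left them, time stands still between calls to the robot, and variables do not carry over. Pictures are saved under pics/ and viewed, about 8 in all and at most 12, crops included, and the job is handed in when it is done.

Besides the shell and the picture viewer there is one more tool, called as name([rows], argument=value, ...), one row to a line, values as JSON. apply_moves: Moves the arm, as the interface text tells. Its arguments: {"type":"object","properties":{"deltas":{"type":"array"},"grip_force":{"type":"number"}},"required":["deltas"]}

```bash
mkdir -p pics
cat > h.py <<'E'
import numpy as np,cv2
from scipy.spatial.transform import Rotation as Rn
from plant import robot,viewer,order
def cal(n):
    c=viewer.get_calibration(n);K=np.array([[c['fx'],0,c['cx']],[0,c['fy'],c['cy']],[0,0,1]])
    return K,np.array(c['distortion'],float),np.array(c['R']),np.array(c['t']).reshape(3)
def ray(n,uv):
    K,d,R,t=cal(n);p=cv2.undistortPoints(np.array([[uv]],float),K,d)[0,0]
    return -R.T@t, R.T@np.array([p[0],p[1],1])
def onz(n,uv,z):
    o,v=ray(n,uv);return o+v*(z-o[2])/v[2]
def proj(n,X):
    K,d,R,t=cal(n);return cv2.projectPoints(np.array(X,float).reshape(-1,1,3),cv2.Rodrigues(R)[0],t,K,d)[0].reshape(-1,2)
def tri(a,b):
    o1,v1=ray('side',a);o2,v2=ray('top',b)
    s=np.linalg.lstsq(np.c_[v1,-v2],o2-o1,rcond=None)[0];p,q=o1+s[0]*v1,o2+s[1]*v2
    return (p+q)/2,np.linalg.norm(p-q)
E
python3 - <<'E'
from h import *
np.set_printoptions(precision=4,suppress=True)
s=robot.read_state();print(s['t'],s['tool_pos'],s['orientation'],s['force'])
print(Rn.from_rotvec(s['orientation']).as_matrix())
for n in('side','top'):
    cv2.imwrite(f'pics/{n}0.png',viewer.read_camera(n));K,d,R,t=cal(n);print(n,-R.T@t,R[2])
E
```

```text
0.0 [0.264  0.5386 0.4037] [-0.7097 -3.0598  0.0026] [-0.6088  0.0469  0.369 ]
[[-0.8979  0.4402 -0.0009]
 [ 0.4402  0.8979 -0.0015]
 [ 0.0001 -0.0018 -1.    ]]
side [0.5093 0.3512 1.1623] [ 0.0556 -0.4474 -0.8926]
top [ 0.3528 -0.178   1.0421] [ 0.2322  0.0091 -0.9726]
```

View pics/side0.png

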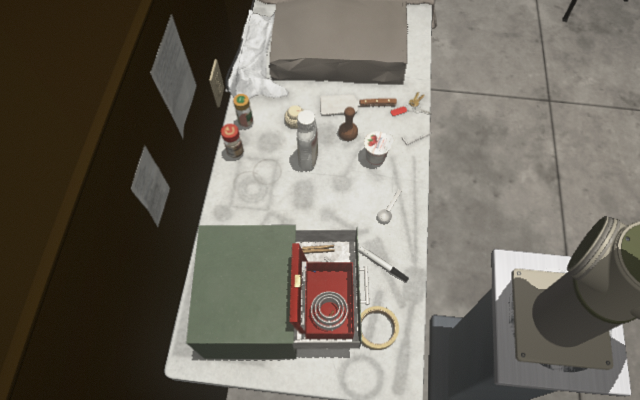

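View pics/top0.png

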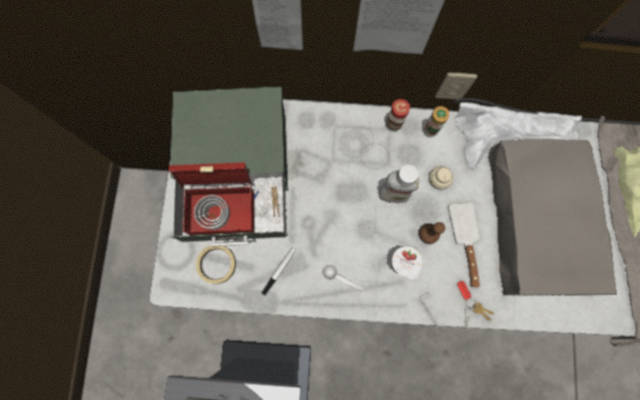

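The side view shows the cabinet roof at about (190-296, 226-357), the lid up at (296, 245-330), and the handle at about (366, 265-305). The top view shows the lid at (175-250, 165-183) and the peg at (275,200). I'll enlarge both.

Run:
```python
from h import *
a=cv2.imread('pics/side0.png')[215:365,180:380];b=cv2.imread('pics/top0.png')[80:255,160:300]
cv2.imwrite('pics/sc.png',cv2.resize(a,None,fx=4,fy=4,interpolation=cv2.INTER_CUBIC))
cv2.imwrite('pics/tc.png',cv2.resize(b,None,fx=3.4,fy=3.4,interpolation=cv2.INTER_CUBIC))
```

```text
(no output)
```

View pics/sc.png

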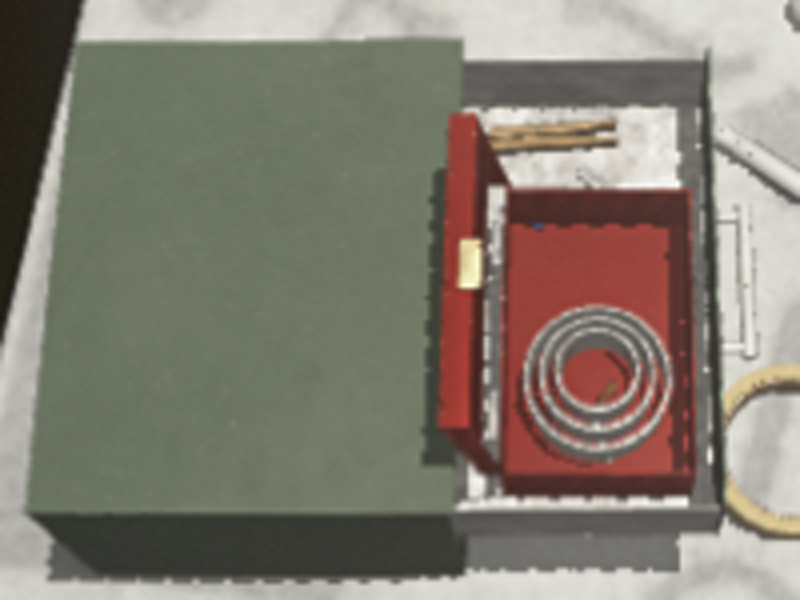

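View pics/tc.png

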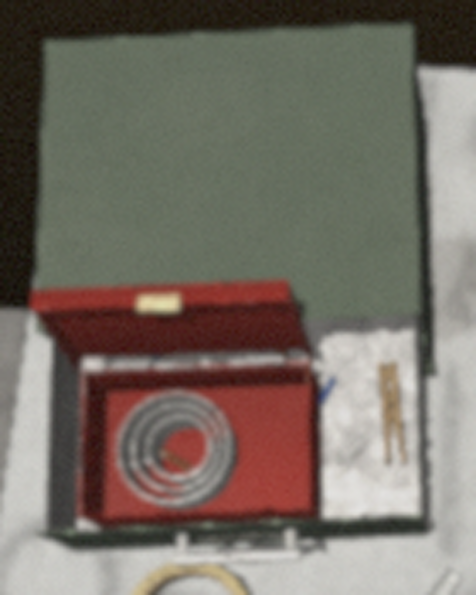

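Side crop (scale 4, offset 180,215): roof corners (77,42), (463,40), (455,513), (28,513); lid edge outer corners (450,115), (440,427); panel top (708,50)-(720,525); handle (742,207)-(752,355). Top crop (scale 3.4, offset 160,80): roof (44,38), (413,24); lid outer edge (32,292)-(290,281); handle (182,545)-(292,542).

```bash
cat > m.py <<'E'
from h import *
np.set_printoptions(precision=4,suppress=True)
S=lambda u,v:(180+(u-1.5)/4,215+(v-1.5)/4)
T=lambda u,v:(160+(u-1.2)/3.4,80+(v-1.2)/3.4)
if __name__=='__main__':
    print('roof side');P=[onz('side',S(*p),.172) for p in[(77,42),(463,40),(455,513),(28,513)]];print(np.array(P))
    print('len',[np.linalg.norm(P[i]-P[(i+1)%4]) for i in range(4)])
    print('roof top',onz('top',T(413,24),.172),onz('top',T(44,38),.172))
    print('lid -y,+y',tri(S(450,115),T(290,281)),tri(S(440,427),T(32,292)))
    print('lidz.252',onz('side',S(450,115),.252),onz('side',S(440,427),.252))
    print('panel',onz('side',S(708,50),.168),onz('side',S(720,525),.168))
    print('handle',onz('side',S(745,207),.145),onz('side',S(753,355),.145),onz('top',T(182,545),.141),onz('top',T(292,540),.141))
    print('tin rim',[onz('side',S(*p),.142) for p in[(693,190),(693,488),(505,190)]])
    print('tape,pen top',onz('side',S(790,365),.025))
E
python3 m.py
```

```text
roof side
[[ 0.8261 -0.067   0.172 ]
 [ 0.6211 -0.0915  0.172 ]
 [ 0.5909  0.156   0.172 ]
 [ 0.7954  0.1805  0.172 ]]
len [np.float64(0.20646067183166453), np.float64(0.24935170947937713), np.float64(0.2060065693562352), np.float64(0.24943161662574814)]
roof top [ 0.8278 -0.0689  0.172 ] [0.8006 0.1819 0.172 ]
lid -y,+y (array([ 0.6145, -0.0198,  0.2428]), np.float64(0.0012021084474606683)) (array([0.5969, 0.1328, 0.2449]), np.float64(4.655221718992601e-06))
lidz.252 [ 0.6129 -0.0158  0.252 ] [0.5962 0.1345 0.252 ]
panel [ 0.491  -0.1022  0.168 ] [0.464  0.1465 0.168 ]
handle [ 0.4636 -0.0247  0.145 ] [0.4534 0.0544 0.145 ] [0.4659 0.0502 0.141 ] [ 0.4742 -0.0202  0.141 ]
tin rim [array([ 0.4916, -0.0322,  0.142 ]), array([0.4777, 0.1244, 0.142 ]), array([ 0.5904, -0.021 ,  0.142 ])]
tape,pen top [0.4255 0.0229 0.025 ]
```

Measurements agree: roof sides 206 x 249 mm (given 208 x 250), yaw about 0.12, cabinet origin about (0.700, 0.044), drawer travel about 0.13. The lid edge is near (0.605, 0.058, 0.25) and the hinge near x=0.588. First I lift and turn the jaws along the cabinet's y with the fingers closed.

apply_moves([
  [0, [0, 0, -20], -0.144],
  [0, [0, 0, -20], -0.144],
  [0, [0, 0, -20], -0.144],
  [0, [0, 0, -20], -0.144],
  [0, [0, 0, 0], 0],
], grip_force=20)

```text
t: 0.72
tool_pos: [0.2642, 0.539, 0.4863]
orientation: [-0.187, 3.134, 0.004]
force: [0.4, 0.4, -0.6]
opening: 0.0476
```

apply_moves([
  [0, [-26, -43, 0], 0],
  [0, [-26, -43, 0], 0],
  [0, [-26, -43, 0], 0],
  [0, [-26, -43, 0], 0],
  [0, [-26, -43, 0], 0],
])

```text
t: 1.35
tool_pos: [0.4196, 0.3395, 0.4831]
orientation: [0.183, -3.135, 0.001]
force: [0.1, 0.8, 0.2]
opening: 0.001
```

apply_moves([
  [0, [-26, -43, 0], 0],
  [0, [-26, -43, 0], 0],
  [0, [-26, -43, 0], 0],
  [0, [-26, -43, 0], 0],
  [0, [0, 0, 0], 0],
])

```text
t: 1.98
tool_pos: [0.5442, 0.1798, 0.4826]
orientation: [0.176, -3.134, 0.002]
force: [0.2, 0.8, 0.3]
opening: 0.0001
```

apply_moves([
  [0, [-27, -40, 0], 0],
  [0, [-27, -40, 0], 0],
  [0, [-27, -40, 0], 0],
  [0, [0, 0, 0], 0],
])

```text
t: 2.48
tool_pos: [0.6387, 0.0714, 0.4823]
orientation: [0.18, -3.134, 0.0]
force: [-0.7, -0.4, -0.3]
opening: 0.0004
```

Run:
```python
from h import *
s=robot.read_state();print(s['tool_pos'],Rn.from_rotvec(s['orientation']).as_matrix())
a=viewer.read_camera('side')[150:365,160:400];cv2.imwrite('pics/s2.png',cv2.resize(a,None,fx=2.6,fy=2.6,interpolation=cv2.INTER_CUBIC))
```

```text
[0.63866746 0.0713752  0.48232459] [[-9.93436779e-01 -1.14346818e-01 -2.85865555e-03]
 [-1.14345903e-01  9.93440880e-01 -4.81738121e-04]
 [ 2.89499051e-03 -1.51700815e-04 -9.99995798e-01]]
```

View pics/s2.png

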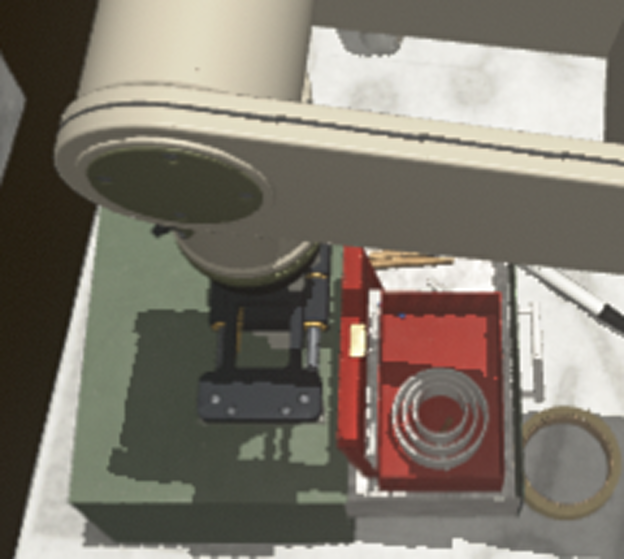

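The gripper is behind the lid, over the roof, and clear of it. Next I descend and then push the lid towards the robot.

apply_moves([
  [0, [0, -5, 25], 0],
  [0, [0, -5, 25], 0],
  [0, [0, 0, 25], 0],
  [0, [0, 0, 0], 0],
])

```text
t: 3.02
tool_pos: [0.6374, 0.0649, 0.4068]
orientation: [0.189, -3.131, -0.001]
force: [0.6, 0.2, -0.1]
opening: 0.0005
```

apply_moves([
  [0, [10, 0, 0], 0],
  [0, [10, 0, 0], 0],
  [0, [10, 0, 0], 0],
  [0, [10, 0, 0], 0],
  [0, [0, 0, 0], 0],
])

```text
t: 3.65
tool_pos: [0.5984, 0.0583, 0.4102]
orientation: [-0.188, 3.136, -0.0]
force: [0.4, 0.1, -0.6]
opening: 0.0003
```

apply_moves([
  [0, [10, 0, 0], 0],
  [0, [10, 0, 0], 0],
  [0, [10, 0, 0], 0],
  [0, [8, 0, 0], 0],
  [0, [0, 0, 0], 0],
])

```text
t: 4.28
tool_pos: [0.5608, 0.0538, 0.4099]
orientation: [0.189, -3.136, 0.0]
force: [-0.1, 0.3, 0.8]
opening: 0.0002
```

Run:
```python
from h import *
s=robot.read_state();print(s['tool_pos'],s['force'])
a=viewer.read_camera('side')[150:365,160:400];cv2.imwrite('pics/s3.png',cv2.resize(a,None,fx=2.6,fy=2.6,interpolation=cv2.INTER_CUBIC))
```

```text
[0.56083162 0.05384604 0.40985436] [-0.13173701  0.31818484  0.80854323]
```

View pics/s3.png

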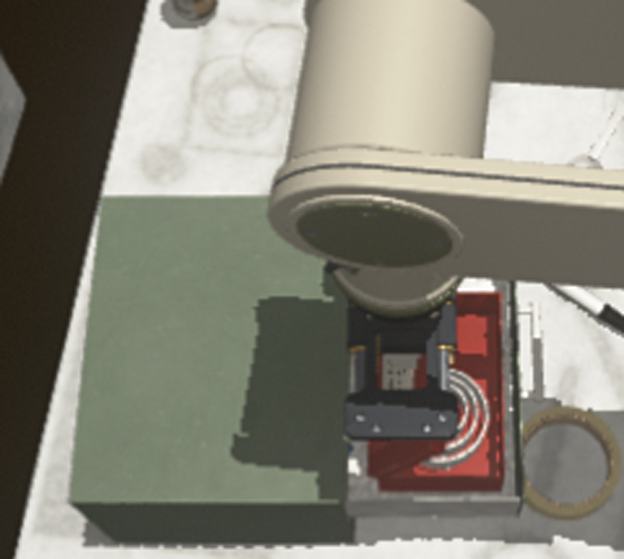

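The gripper now stands over the tin and hides most of the lid. I need the top view and a closer crop.

Run:
```python
from h import *
a=viewer.read_camera('side')[255:345,280:370];b=viewer.read_camera('top')[140:250,160:300]
r=lambda i,h:cv2.resize(i,(i.shape[1]*h//i.shape[0],h),interpolation=cv2.INTER_CUBIC)
cv2.imwrite('pics/c4.png',np.hstack([r(a,350),r(b,350)]))
print(s:=robot.read_state()['t'])
```

```text
4.425
```

View pics/c4.png

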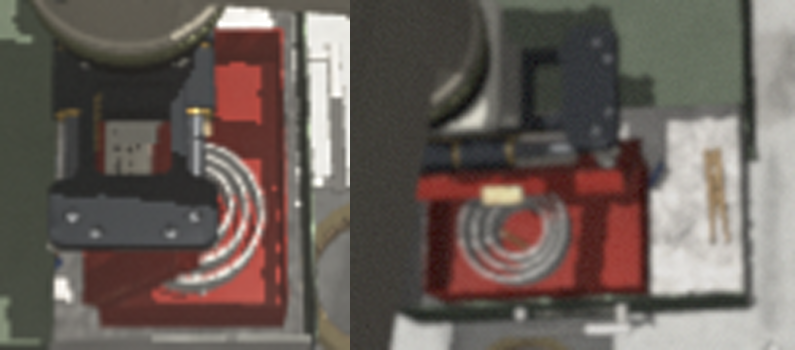

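The top view shows the lid tipped forward past upright: its edge lies over the tin and the fingertips are behind it. I continue along the lid's arc.

apply_moves([
  [0, [10, 0, 7], 0],
  [0, [10, 0, 8], 0],
  [0, [9, 0, 9], 0],
  [0, [8, 0, 10], 0],
  [0, [0, 0, 0], 0],
])

```text
t: 5.05
tool_pos: [0.5238, 0.0494, 0.3744]
orientation: [0.188, -3.134, -0.0]
force: [0.3, -0.7, -0.3]
opening: 0.0001
```

apply_moves([
  [0, [6, 0, 11], 0],
  [0, [4, 0, 11], 0],
  [0, [2, 0, 8], 0],
  [0, [1, 0, 5], 0],
  [0, [0, 0, 0], 0],
])

```text
t: 5.68
tool_pos: [0.5116, 0.0479, 0.3402]
orientation: [0.189, -3.135, -0.0]
force: [-0.2, -0.2, -0.0]
opening: 0.0003
```

apply_moves([
  [0, [0, 0, 2], 0],
  [0, [0, 0, 2], 0],
  [0, [0, 0, 0], 0],
  [0, [0, 0, 0], 0],
])

```text
t: 6.18
tool_pos: [0.5118, 0.0479, 0.3368]
orientation: [-0.189, 3.136, -0.0]
force: [-0.2, -0.8, 0.3]
opening: 0.0006
```

apply_moves([
  [0, [0, 0, 1], 0],
  [0, [0, 0, 1], 0],
  [0, [0, 0, 0], 0],
  [0, [0, 0, 0], 0],
])

```text
t: 6.68
tool_pos: [0.5123, 0.048, 0.3364]
orientation: [-0.189, 3.133, -0.0]
force: [-1.1, 0.2, 7.4]
opening: 0.0003
```

The tip stopped at z 0.150, the shut height, with 7 N. I'll press slightly more, retreat upwards and look.

apply_moves([
  [0, [0, 0, 1], 0],
  [0, [0, 0, 0], 0],
  [0, [0, 0, 0], 0],
])

```text
t: 7.05
tool_pos: [0.5127, 0.048, 0.3363]
orientation: [-0.189, 3.131, 0.0]
force: [-2.1, 2.1, 11.8]
opening: 0.0006
```

apply_moves([
  [0, [0, 0, -10], 0],
  [0, [0, 0, -30], 0],
  [0, [30, 0, -20], 0],
  [0, [50, 0, 0], 0],
  [0, [50, 0, 0], 0],
])

```text
t: 7.68
tool_pos: [0.3814, 0.0322, 0.3941]
orientation: [-0.189, 3.136, -0.0]
force: [-0.3, 0.4, 0.8]
opening: 0.0003
```

Run:
```python
from h import *
a=viewer.read_camera('side')[215:365,180:380];b=viewer.read_camera('top')[80:255,160:300]
r=lambda i,h:cv2.resize(i,(i.shape[1]*h//i.shape[0],h),interpolation=cv2.INTER_CUBIC)
cv2.imwrite('pics/c5.png',np.hstack([r(a,360),r(b,360)]))
s=robot.read_state();print(s['t'],s['tool_pos'],s['force'])
```

```text
7.775 [0.37922607 0.03218757 0.39342474] [ 0.32462709 -0.5043564  -0.69548049]
```

View pics/c5.png

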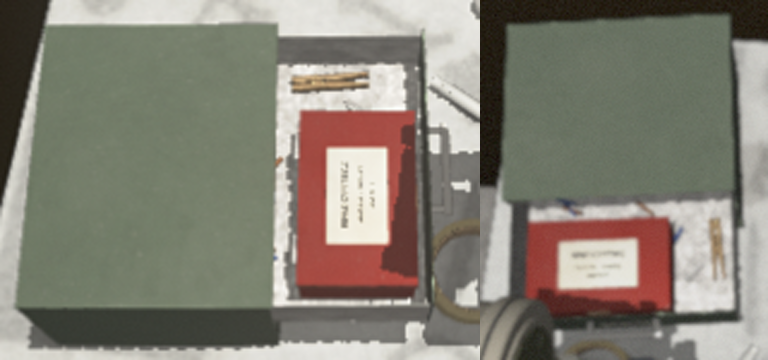

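The lid lies flat and shut in both views, and the drawer and peg are unchanged. Next I go down in front of the handle, centred on it.

apply_moves([
  [0, [0, -14, 20], 0],
  [0, [0, -13, 20], 0],
  [0, [0, 0, 20], 0],
  [0, [0, 0, 18], 0],
  [0, [0, 0, 0], 0],
])

```text
t: 8.4
tool_pos: [0.3856, 0.0056, 0.3145]
orientation: [0.188, -3.133, -0.001]
force: [0.2, 0.6, -0.5]
opening: 0.0004
```

apply_moves([
  [0, [-20, 0, 0], 0],
  [0, [-20, 0, 0], 0],
  [0, [-15, 0, 0], 0],
  [0, [-10, 0, 0], 0],
  [0, [-10, 0, 0], 0],
])

```text
t: 9.02
tool_pos: [0.4609, 0.0145, 0.3162]
orientation: [0.189, -3.136, 0.0]
force: [-2.2, -0.6, 1.1]
opening: 0.0004
```

apply_moves([
  [0, [-10, 0, 0], 0],
  [0, [-10, 0, 0], 0],
  [0, [-10, 0, 0], 0],
  [0, [-10, 0, 0], 0],
  [0, [-10, 0, 0], 0],
])

```text
t: 9.65
tool_pos: [0.5106, 0.0206, 0.3157]
orientation: [0.189, -3.136, 0.0]
force: [-1.6, 0.1, 1.5]
opening: 0.0006
```

Run:
```python
from h import *
a=viewer.read_camera('side')[215:365,180:420]
cv2.imwrite('pics/c6.png',cv2.resize(a,None,fx=2.5,fy=2.5,interpolation=cv2.INTER_CUBIC))
s=robot.read_state();d=s['tool_pos'][:2]-np.array([.7003,.0437]);print(s['t'],s['tool_pos'],s['force'],d@[.9928,.1197],d@[-.1197,.9928])
```

```text
9.7 [0.51144329 0.02065516 0.31585748] [-1.33114714 -0.7212489   0.51003062] -0.19025541031108387 -0.0002727734184069771
```

View pics/c6.png

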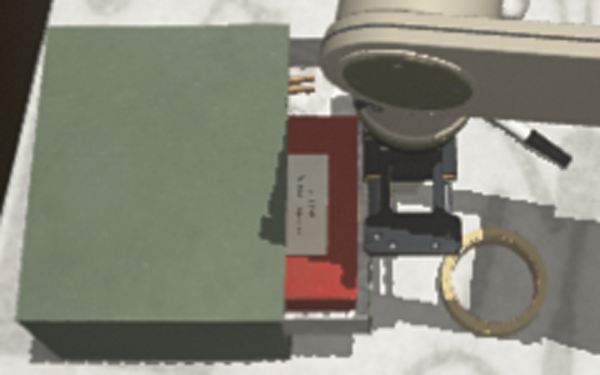

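The drawer is sliding in with the tin shut, pushing at about 2 N. About 70 mm remain.

apply_moves([
  [0, [-10, 0, 0], 0],
  [0, [-10, 0, 0], 0],
  [0, [-10, 0, 0], 0],
  [0, [-10, 0, 0], 0],
  [0, [-10, 0, 0], 0],
])

```text
t: 10.32
tool_pos: [0.5603, 0.0266, 0.3156]
orientation: [0.189, -3.136, 0.0]
force: [-1.5, -0.6, 0.8]
opening: 0.0005
```

apply_moves([
  [0, [-5, 0, 0], 0],
  [0, [-5, 0, 0], 0],
  [0, [-4, 0, 0], 0],
  [0, [-2, 0, 0], 0],
  [0, [0, 0, 0], 0],
])

```text
t: 10.95
tool_pos: [0.5757, 0.0285, 0.3159]
orientation: [-0.189, 3.135, 0.0]
force: [0.8, -0.3, -0.5]
opening: 0.0006
```

apply_moves([
  [0, [-2, 0, 0], 0],
  [0, [-1, 0, 0], 0],
  [0, [0, 0, 0], 0],
  [0, [0, 0, 0], 0],
])

```text
t: 11.45
tool_pos: [0.5786, 0.0288, 0.3158]
orientation: [-0.189, 3.136, 0.0]
force: [-0.0, -0.7, 0.3]
opening: 0.0004
```

apply_moves([
  [0, [-2, 0, 0], 0],
  [0, [-1, 0, 0], 0],
  [0, [0, 0, 0], 0],
])

```text
t: 11.82
tool_pos: [0.5809, 0.0291, 0.3157]
orientation: [0.189, -3.133, 0.0]
force: [-7.5, -0.9, 4.5]
opening: 0.0004
```

apply_moves([
  [0, [-1, 0, 0], 0],
  [0, [-1, 0, 0], 0],
  [0, [0, 0, 0], 0],
])

```text
t: 12.2
tool_pos: [0.5818, 0.0292, 0.3157]
orientation: [0.188, -3.129, 0.0]
force: [-18.8, -1.9, 13.1]
opening: 0.0005
```

The end stop is reached: force rises to 19 N, and the cabinet-frame tip position of about -0.1195 matches the expected -0.1197. I back off and check.

apply_moves([
  [0, [10, 0, 0], 0],
  [0, [40, 0, 0], 0],
  [0, [50, 0, -20], 0],
  [0, [50, 0, -30], 0],
  [0, [30, 0, -30], 0],
])

```text
t: 12.82
tool_pos: [0.4029, 0.0077, 0.3961]
orientation: [-0.189, 3.136, -0.0]
force: [0.6, -0.5, 0.8]
opening: 0.0005
```

Run:
```python
from h import *
A=viewer.read_camera('side');B=viewer.read_camera('top')
r=lambda i,h:cv2.resize(i,(i.shape[1]*h//i.shape[0],h),interpolation=cv2.INTER_CUBIC)
cv2.imwrite('pics/c7.png',np.hstack([r(A[120:365,170:440],380),r(B[80:300,150:380],380)]))
s=robot.read_state();print(s['t'],s['tool_pos'],s['force'])
o=np.array([.7003,.0437]);X=np.array([.9928,.1197]);Y=np.array([-.1197,.9928])
h=[np.r_[o+X*-.108+Y*y,.145] for y in(-.041,.041)];f=[np.r_[o+X*-.092+Y*y,.168] for y in(-.121,.121)]
print('expected px in view',(proj('side',h+f)-[170,120])*380/245)
```

```text
12.925 [0.40379556 0.00759576 0.39967432] [ 1.07031791 -0.01327976 -0.09026307]
expected px in view [[204.11122366 226.70085352]
 [203.38223604 285.75434227]
 [192.5124903  166.00245815]
 [189.00896353 343.47051903]]
```

View pics/c7.png

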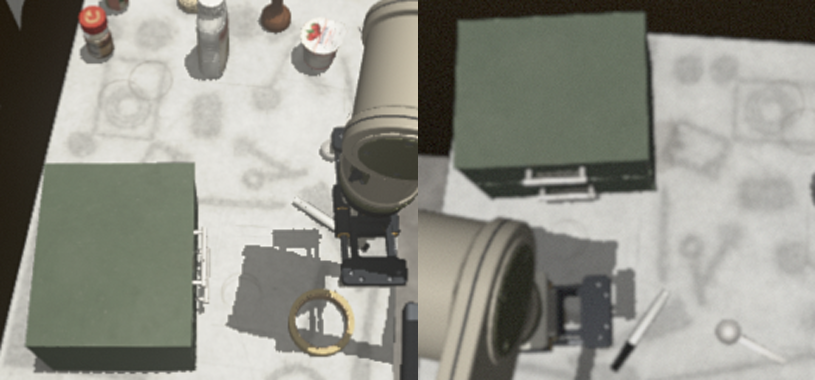

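The drawer is fully home: the handle is at view pixel (204, 230-285), as predicted. The tape, pen, spoon, pot and bottle are where they were, and the gripper is clear.

```bash
python3 -c "
from plant import order
print(order.close_job())"
```

```text
the job is handed in; nothing more can be done
None
```

The tin was shut first, with the drawer still out. Then I pushed the drawer home by its handle and handed the job in at about 13 s of the 48 s.

- **Lid:** I tipped it over from behind with the closed fingertips and pressed it down. The tips stopped at z ≈ 0.150 m, the given shut height, at about 12 N. Both cameras then showed the lid flat and shut.
- **Drawer:** It slid at about 2 N, then hit the end stop, where the force rose to about 19 N (x part; about 23 N in all). The tip position matched the predicted home position to within about 0.5 mm. The last pictures show the handle where the fully-home position predicts it, and the front flush.
- **Surroundings:** The tape, pen, spoon, pot and bottle look unmoved in the last pictures, and the gripper was clear of everything. The tamper stood partly at the edge of those pictures, and the arm never went near it.

No check failed or disagreed. Once the drawer was in, the cabinet hid the tin and peg, so I could not see them again. I last saw the tin about halfway through the push, lid shut, with the end of the peg still visible.

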